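Unlock the eccentric cam and run the drilling slide home

TASK

On the drilling fixture, first push the red handle round with the fingertips until the eccentric cam's low point faces the slide's follower, and only then push the slide fully forward against its end stop by its blue plate, so that the brass blank in its nest comes to stand under the drill bush. Do it all by pushing: leave the blank seated in its nest, pick nothing up, and leave the other things on the bench where they are. Finish with the robot clear of everything.

Things in the scene. Friction and masses are not known exactly. Their poses are not given: they have to be found in the camera images.
- fixture: The drilling fixture, fixed: a grey base plate 15 mm thick. Origin on the bench under the slide's centre line; x = the slide's forward direction, y to its left, z up. The plate spans x -140 to +110, y -90 to +125 mm. Cam pivot at (35, 70), drill bush at (20, 0). Steel end stop x 51 to 67 mm, 37 mm high. All else on the plate is below 43 mm, save bush arm, push plate, blanks and handle.
- cam (a joint): Turn of the cam about its upright pivot, rad, positive counter-clockwise from above. 0 = low point squarely faces the follower, red handle points straight forward (fixture +x). Starts with the handle swung to the left (1.2 to 2.2): push it clockwise. Range -0.7 to 2.6, no stop at 0. Stays where left (about 4 N at the handle). The slide passes fully home only within about 0.4 of 0.
- cam_pivot (a point): The cam's pivot axis, at the top of the cam disc, 34 mm above the bench. The cam is a copper-coloured disc of radius 28 mm and 10 mm thick, its centre 12 mm off the pivot towards the handle; the low point, with a white mark, is the rim opposite the handle, 16 mm from the pivot.
- cam_handle (a point): Middle of the red upright handle pin of the cam: 16 mm in diameter, 52 mm from the pivot axis, from 40 to 86 mm above the bench; this point lies 63 mm above the bench. A steel arm 12 mm wide joins it to the pivot at 34 to 40 mm above the bench.
- slide (a joint): Travel of the slide, m: 0 = back, as at the start; 0.050 = fully home against its stop. It moves along the fixture's +x, with about 3 N of friction, and stays where it is left. Its follower is the aluminium lug with a black mark that stands out from its left side (fixture y 25 to 85 mm, 24 to 33 mm above the bench, front face at x = -32 mm with the slide back), facing the cam.
- push_face (a point): Centre of the rear face of the slide's blue push plate, the face to push on (it looks to fixture -x; moves with the slide): plate 60 mm wide across y, 10 mm thick, from 32 to 85 mm above the bench; this point is 60 mm up and at fixture (-110, 0) mm with the slide back. Behind it is free space.
- nest (a point): Centre of the round nest on the slide (moves with it), 49 mm above the bench, where the middle of the seated blank belongs; 80 mm ahead of the push face. The nest is a dark steel ring, 33 mm inside and 45 mm outside, 10 mm high, on the slide's top 32 mm above the bench.
- blank_mid (a point): Middle of the brass blank in the nest: a loose upright cylinder, 30 mm in diameter, 34 mm high, 180 g.
- bush (a point): On the axis of the fixed brass drill bush, 50 mm above the bench; the blank must finish under the bush. The bush (top 88 mm up) sits in a steel arm over the slide: fixture x 3 to 37, y -69 to +16 mm, 72 to 84 mm above the bench, on a post at y -69 to -47 mm.
- spare_mid (a point): Bystander: middle of a second brass blank of the same size that stands on the base plate, to the right behind the push plate. Leave it there.
- wrench: Bystander: steel wrench, 170 mm long, lying to the left of the fixture. Origin under its middle.
- driver: Bystander: screwdriver with an orange handle, 180 mm long, lying to the right of the fixture. Origin under its middle.
- oil: Bystander: white plastic bottle, 52 mm in diameter, 140 mm high, standing right of the fixture's far end. Origin under its middle.
- bearing: Bystander: steel ring, 52 mm outside, 15 mm high, lying left of the fixture's far end. Origin under its middle.
- block: Bystander: steel block, 75 x 50 x 25 mm, lying right of the fixture. Origin under its middle.
- brush: Bystander: brush with a wooden handle, 160 mm long, lying beyond the fixture's far end. Origin under its middle.
There are look-alikes about, which are no part of the job. What is shaped like the part that bears blank_mid but pink is not meant.

How it is judged (in metres and radians):
On the way, in this order (a step that is already met when the one before it is completed fails the run):
1. the cam's low point faces the follower while the slide is still back (value of joint cam between -0.35 and 0.35 rad and value of joint slide below 0.012 m), for 0.2 s.
2. the slide is pushed fully forward (value of joint slide above 0.048 m), for 0.2 s.
At the end, for the whole second after the job is handed in: The cam rests within 0.4 rad of its low point, the slide rests within 2 mm of its home stop (over 48 of 50 mm), and the blank, still seated in its nest (within 6 mm), stands within 5 mm of the bush axis (value of joint cam between -0.4 and 0.4 rad and value of joint slide above 0.048 m and horizontal distance between blank_mid and bush below 0.005 m and distance between blank_mid and nest below 0.006 m and velocity of joint slide between -0.01 and 0.01 m/s and velocity of joint cam between -0.05 and 0.05 rad/s); the robot touches nothing.
It fails at once if the slide is pushed forward by more than 12 mm while the cam is not at its low point (value of joint slide above 0.012 m and (value of joint cam above 0.5 rad or value of joint cam below -0.5 rad)).
It fails at once if the blank leaves its nest (more than 8 mm) (distance between blank_mid and nest above 0.008 m).
It fails at once if a bystander is picked up or shoved by more than 30 mm (distance of any of spare_mid, wrench, driver, oil, bearing, block, brush from where it was at the start of the episode above 0.03 m).
It fails at once if the bottle or the spare blank is knocked over (angle between any of oil, spare_mid's own z axis and vertical above 0.6 rad).
It also fails if it takes over 48 s, if anything falls off the work surface, if the arm or the gripper's body presses on something with over 40 N, if the wrist force passes 120 N, or if a joint passes its speed limit or range.

ROBOT

A 6-joint arm with a two-finger parallel gripper is mounted at the origin on the work surface. World frame = base frame: x ahead of the robot, y to its left, z up, the work surface at z = 0. Lengths are in mm, angles in rad, forces in N, time in s.
With the tool pointing down it reaches from about 300 to 850 mm from the base axis. Payload 5.4 kg.
Tool frame: the origin (TCP) lies midway between the tips of the shut fingers; the grasp point (between the pads) lies tcp_to_grasp behind it (tcp_to_grasp is the distance from the TCP to the grasp point, in mm); y points along the fingers, x is the direction in which the jaws open and shut, and the axes are right-handed (so a half turn about y gives the same grasp; the last joint's range is limited). The gripper opens to 85 mm and grips with 20 to 120 N. Pads are 22 mm wide; open, the fingers measure 114 mm over their backs; the gripper's body (76 mm by 85 mm) begins 54 mm behind the grasp point. The pads swing forward as they close: fully open they stand 13 mm farther back than shut.
Start: joints at [0.983, 0.158, 1.597, -0, 1.386, -0.21], TCP at [212.112, 534.429, 231.299] pointing down, gripper open.
Joint ranges: [-2.91, 2.91], [-0.94, 2.29], [0.18, 2.7], [-1.29, 4.43], [0.17, 2.64], [-3, 3]. Speed limits (rad/s): [2.57, 2.57, 3.14, 3.14, 3.14, 3.14].

INTERFACE

Orientations are given as a unit quaternion [w, x, y, z].
In Python, from station import get_obs, read_camera, camera_info, sign_off, boxes_of, tip_of, tcp_to_grasp gives the robot as it stands.
- The arm moves only by the tool move_arm, never from a script. Its argument "rows" is a list that holds one entry, the list of rows, each a list of 5 numbers: the finger opening in mm, from 0 to 85.4, then the shift along the world's x, y, z in mm, then the turn about the world's z in degrees. In form: [[[fingers, dx, dy, dz, spin], ...]]. A call has exactly 10 rows; each row is the pose to reach, as a shift and turn from the pose commanded when the call began; what a row does not reach only later rows make up. A row lasts 1/10 s, in which the tool goes at most 50 mm and 8.59 degrees, less where a joint would pass 70% of its speed; a pose out of reach is approached as far as the arm can. A call with a gripper value outside its range is refused whole. The fingers move at their own pace and stop on an object; "squeeze" is the grip in N (left out, the last holds). Time passes only in rows, so rows that repeat a pose let the fingers close, or fill a call up. It gives the time, the measured TCP pose, the force and the opening at its end, in the units of the state.
- get_obs(): the state, without advancing time (a new reading comes with each control period).
- read_camera(name): name is "scene" or "top" or "wrist"; returns the picture (400x640x3 uint8, blue, green, red); there is no depth.
- camera_info(name): a dict with "fx", "fy", "cx", "cy" (pixels), "camera_from_world" (4x4, takes a point from world to camera coordinates). Camera axes: x right, y down, z forward; pixel columns grow to the right and rows downward; lengths in mm; the calibration is good to about 2 mm. The wrist camera is an equidistant fisheye: a pixel r from the principal point sees the ray r / f radians off the axis. A picture is of the moment at which its call begins: read the wrist's pose just before it. camera_info takes no time and is no camera call; for the wrist camera it gives the pose at the moment of the call.
- sign_off(): hands the job in, once; it reports no verdict.
Trained networks look in the newest picture that a camera, given by its name, has taken for a name from the list of things; names that differ only in an ending like _2 or _b are one class to them, and where a whole thing is asked for, a point or a joint stands for the part that bears it (a point fixed in the world has none). Each returns a list of dicts, best first, with "p" (0 to 1); they miss things now and then, are a little off and sometimes report something else, mostly with a low value. They report only what shows in the picture. A call takes as long as a camera call. They do not tell look-alikes from the thing itself.
- boxes_of(camera, target): "uv" ([column, row] in pixels, amid what is visible of it).
- tip_of(camera, target): "uv" ([column, row] in pixels: a listed point, or the origin of a listed thing).
The state is a dict: "t": time; "joints": joint angles; "joint_vel": joint speeds; "joint_torque": joint torques, N m; "tool_pos": TCP position; "eef_rot": TCP orientation; "ft_force": force on the tool from outside, world axes, zero at the start; "wrist_torque": the same for the moment, N m; "gripper_width": finger opening in mm.
Only numpy, scipy, OpenCV 4.12 (cv2) and the standard library are available. Lean on these libraries where they do the work, as an engineer would, in place of code of your own. Each camera call takes 0.05 s, during which the arm holds its last target. There are 200 camera calls.

## Working session

There is one attempt and no reset: what is moved stays moved. The work goes in short steps, Python scripts to look and compute and a tool call to move; the robot and the scene stay as the last step left them, time stands still between calls to the robot, and variables do not carry over. Pictures are saved under pics/ and viewed, about 8 in all and at most 12, crops included, and the job is handed in when it is done.

Besides the shell and the picture viewer there is one more tool, called after "Request:" by a JSON object that holds its "fn" and its "kwargs". move_arm: Moves the arm, as the interface text tells. Its arguments: {"type":"object","properties":{"rows":{"type":"array","items":{"type":"array","items":{"type":"array","items":{"type":"number"}}}},"squeeze":{"type":"number"}},"required":["rows"]}

```bash
mkdir -p pics; cat > h.py <<'E'
import numpy as np,cv2
from station import *
def ray(cam,uv,z):
    i=camera_info(cam);M=np.array(i["camera_from_world"]);R,t=M[:3,:3],M[:3,3]
    a=(uv[0]-i["cx"])/i["fx"];b=(uv[1]-i["cy"])/i["fy"]
    if cam=="wrist":
        r=np.hypot(a,b);d=np.array([a/r*np.sin(r),b/r*np.sin(r),np.cos(r)])
    else: d=np.array([a,b,1.])
    d=R.T@d;o=-R.T@t
    return o+d*(z-o[2])/d[2]
def proj(cam,p):
    i=camera_info(cam);M=np.array(i["camera_from_world"]);q=M[:3,:3]@p+M[:3,3]
    return np.array([i["fx"]*q[0]/q[2]+i["cx"],i["fy"]*q[1]/q[2]+i["cy"]])
E
python3 - <<'E'
from h import *
H=dict(cam_pivot=34,cam_handle=63,push_face=60,nest=49,blank_mid=49,bush=50,spare_mid=32,fixture=0)
for c in("top","scene"):
    im=read_camera(c);cv2.imwrite(f"pics/{c}0.png",im)
    for n,z in H.items():
        for r in tip_of(c,n)[:3]: print(c,n,round(r["p"],2),np.round(r["uv"]),ray(c,r["uv"],z).round()[:2])
print(get_obs(),tcp_to_grasp)
E
```

```text
top cam_pivot 0.57 [250. 169.] [606. 158.]
top cam_handle 0.89 [224. 159.] [628. 213.]
top push_face 0.93 [277. 227.] [460. 102.]
top push_face 0.46 [385. 198.] [ 501. -146.]
top nest 0.69 [279. 191.] [543.  92.]
top blank_mid 0.72 [305. 277.] [343.  51.]
top blank_mid 0.71 [335. 253.] [390. -22.]
top blank_mid 0.69 [265. 264.] [379. 138.]
top bush 0.55 [275. 173.] [586.  98.]
top spare_mid 0.73 [221. 162.] [630. 225.]
top spare_mid 0.66 [267. 122.] [720. 108.]
top spare_mid 0.53 [304. 215.] [486.  41.]
scene cam_pivot 0.87 [352. 278.] [609. 170.]
scene cam_pivot 0.2 [295. 175.] [ 522. -131.]
scene cam_handle 0.76 [364. 289.] [620. 213.]
scene push_face 0.62 [380. 216.] [463. 110.]
scene push_face 0.31 [252. 233.] [710. -59.]
scene nest 0.95 [355. 238.] [541. 107.]
scene blank_mid 0.69 [408. 212.] [400. 142.]
scene blank_mid 0.67 [451. 221.] [345. 228.]
scene blank_mid 0.6 [366. 178.] [406.   5.]
scene spare_mid 0.72 [355. 209.] [479.  43.]
scene spare_mid 0.27 [352. 276.] [607. 166.]
scene fixture 0.61 [342. 251.] [567.  94.]
{'t': 0.9, 'joints': array([ 9.82924918e-01,  1.58393854e-01,  1.59699204e+00,  2.05860735e-05,
        1.38622016e+00, -2.10143115e-01]), 'joint_vel': array([-0.00014852, -0.00127406, -0.00039494,  0.00185517, -0.00184227,
       -0.00128024]), 'joint_torque': array([ 1.03560542e-03, -3.95994616e+01, -3.31705856e+01, -1.64668559e-04,
        3.28245069e-04,  8.45337667e-06]), 'tool_pos': array([212.09273107, 534.43603678, 231.30659225]), 'eef_rot': array([ 0.58498633, -0.58497665, -0.39722919,  0.39724336]), 'ft_force': array([ 0.10400438, -0.65130623,  0.28160206]), 'wrist_torque': array([-0.023255  , -0.01750003,  0.01851157]), 'gripper_width': 85.07996855196338} 18.700000000000003
```

View pics/top0.png

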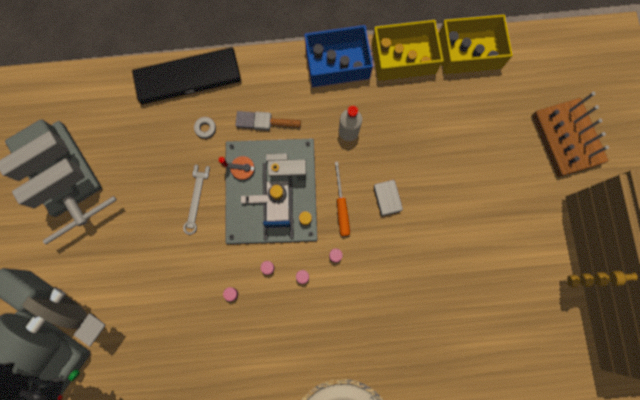

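View pics/scene0.png

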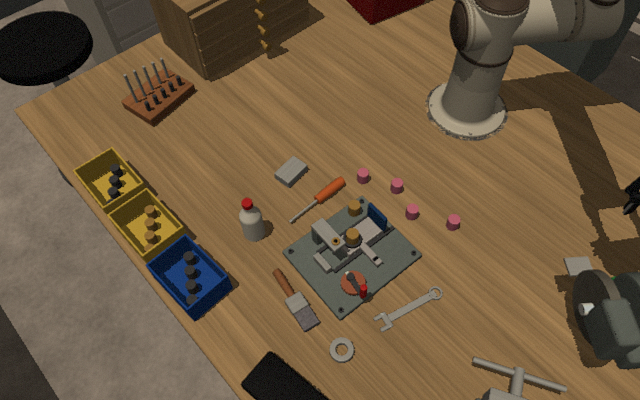

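The top view shows the fixture at about (270,190), with forward roughly world +x. The seated brass blank is at (277,191), the blue plate at (277,226), the spare blank at (305,218) and the red handle at (223,160). The four pink cylinders at (231,295), (267,268), (302,277) and (336,256) are look-alikes, so I'm ignoring them. Next I'll fit the fixture pose and overlay it.

```bash
python3 - <<'E'
from h import *
from scipy.optimize import least_squares
obs=[("top",(225,140),(110,125,15)),("top",(315.5,139),(110,-90,15)),("top",(317,242),(-140,-90,15)),("top",(227,244),(-140,125,15)),
("top",(277,227),(-110,0,60)),("top",(278,191),(-30,0,49)),("scene",(380,216),(-110,0,60)),("scene",(355,238),(-30,0,49)),
("scene",(342,318),(110,125,15)),("scene",(421,255),(-140,125,15)),("scene",(284,251),(110,-90,15))]
def W(s,p):
    c,n=np.cos(s[2]),np.sin(s[2]);return np.array([s[0]+c*p[0]-n*p[1],s[1]+n*p[0]+c*p[1],p[2]])
f=lambda s:np.concatenate([proj(c,W(s,p))-uv for c,uv,p in obs])
r=least_squares(f,[567,98,0],loss="soft_l1",x_scale=[10,10,.1]);s=r.x;print(s,f(s).reshape(-1,2).round(1))
np.save("s.npy",s)
for n,p in dict(pivot=(35,70,34),push=(-110,0,60),nest=(-30,0,49),bush=(20,0,50)).items(): print(n,W(s,p).round(1))
for c,uv in (("top",(223.5,160)),("scene",(364,289))):
    h=ray(c,uv,63)-W(s,(35,70,34));print(c,"handle",h.round(),np.arctan2(h[1],h[0])-s[2])
out=[]
for c,(x,y) in (("top",(205,120)),("scene",(270,190))):
    im=cv2.imread(f"pics/{c}0.png")[y:y+140,x:x+160];im=cv2.resize(im,None,fx=2.5*2,fy=5,interpolation=cv2.INTER_CUBIC)
    for p in [o[2] for o in obs[:6]]+[(20,0,88),(35,70,34)]:
        u=(proj(c,W(s,p))-(x,y)+.5)*5;cv2.drawMarker(im,tuple(int(v) for v in u),(0,255,0),0,14)
    out.append(cv2.resize(im,(560,490)) if 0 else cv2.resize(im,(400,350)))
cv2.imwrite("pics/ov.png",np.hstack(out))
E
```

```text
[ 5.69591681e+02  9.76127486e+01 -6.42890327e-02] [[ 0.1  1. ]
 [-2.  -0.6]
 [-0.4 -1.1]
 [-2.8 -0.3]
 [-0.7 -0.4]
 [-1.8  1.8]
 [-0.4 -1.8]
 [-1.6 -2.6]
 [-1.2  0. ]
 [ 2.6 -2. ]
 [-1.5 -1.9]]
pivot [609.  165.2  34. ]
push [459.8 104.7  60. ]
nest [539.7  99.5  49. ]
bush [589.6  96.3  50. ]
top handle [16. 48. 29.] 1.3108381268594191
scene handle [10. 49. 29.] 1.4323336313704307
```

View pics/ov.png

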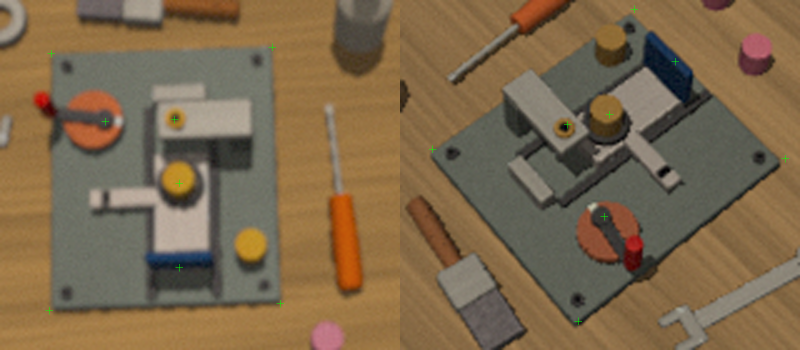

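The overlay fits to a few mm, and the handle angle is about 1.3–1.45 rad. The fingertips will push the handle round the pivot while the tool turns with it. Next I'll work out the waypoints.

```bash
cat >> h.py <<'E'
from scipy.spatial.transform import Rotation as Ro
s=np.load("s.npy")
def W(p):
    c,n=np.cos(s[2]),np.sin(s[2]);return np.array([s[0]+c*p[0]-n*p[1],s[1]+n*p[0]+c*p[1]])
def axes(q): return Ro.from_quat(np.roll(q,-1)).as_matrix()
E
python3 - <<'E'
from h import *
o=get_obs();A=axes(o["eef_rot"]);print(A.round(2),"z yaw deg",np.degrees(np.arctan2(A[1,2],A[0,2])))
for th in (1.7,1.5,1.37,1.2,1,.8,.6,.4,.2,0):
    t=np.array([np.sin(th),-np.cos(th)]);h=np.array([35+52*np.cos(th),70+52*np.sin(th)])
    print(th,"contact tcp(19 back)",W(h-19*t).round(),"clear(45)",W(h-45*t).round(),"pushdir yaw deg",np.degrees(th-np.pi/2+s[2]).round(1))
print(W((-150,0)),W((-121,0)),W((-71,0)))
E
```

```text
[[ 0.37 -0.   -0.93]
 [ 0.93  0.    0.37]
 [-0.   -1.    0.  ]] z yaw deg 158.35754648086393
1.7 contact tcp(19 back) [587. 216.] clear(45) [561. 214.] pushdir yaw deg 3.7
1.5 contact tcp(19 back) [597. 219.] clear(45) [571. 223.] pushdir yaw deg -7.7
1.37 contact tcp(19 back) [604. 220.] clear(45) [579. 227.] pushdir yaw deg -15.2
1.2 contact tcp(19 back) [614. 220.] clear(45) [590. 231.] pushdir yaw deg -24.9
1 contact tcp(19 back) [625. 218.] clear(45) [604. 234.] pushdir yaw deg -36.4
0.8 contact tcp(19 back) [635. 214.] clear(45) [617. 233.] pushdir yaw deg -47.8
0.6 contact tcp(19 back) [644. 208.] clear(45) [631. 230.] pushdir yaw deg -59.3
0.4 contact tcp(19 back) [652. 200.] clear(45) [643. 225.] pushdir yaw deg -70.8
0.2 contact tcp(19 back) [658. 191.] clear(45) [654. 217.] pushdir yaw deg -82.2
0 contact tcp(19 back) [662. 181.] clear(45) [664. 207.] pushdir yaw deg -93.7
[419.90155496 107.2494621 ] [448.84164594 105.38636416] [498.73835453 102.17412633]
```

Request:
{"fn": "move_arm", "kwargs": {"rows": [[[0,36,-31,0,0],[0,72,-62,0,0],[0,108,-93,0,0],[0,144,-124,0,0],[0,180,-155,0,0],[0,217,-186,-10,0],[0,253,-217,-30,0],[0,290,-248,-50,0],[0,325,-278,-70,0],[0,358,-306,-80,0]]]}}

```text
t: 1.9
tool_pos: [570.5, 226.8, 149.4]
eef_rot: [0.585, -0.585, -0.396, 0.398]
ft_force: [-0.0, 1.4, -0.5]
gripper_width: -0.0
```

```bash
python3 - <<'E'
from h import *
o=get_obs();print(o["tool_pos"],o["gripper_width"],o["ft_force"])
im=read_camera("wrist")
for n,z in dict(cam_handle=63,cam_pivot=34,push_face=60,nest=49,spare_mid=32).items():
    for r in tip_of("wrist",n)[:2]: print(n,round(r["p"],2),np.round(r["uv"]),ray("wrist",r["uv"],z).round()[:2])
cv2.imwrite("pics/w1.png",im)
E
```

```text
[570.46283664 226.83617987 149.41426902] -0.04416953970974372 [-0.03475802  1.44632689 -0.4694024 ]
cam_pivot 0.71 [272. 261.] [618. 162.]
push_face 0.9 [130. 144.] [464.  99.]
nest 0.81 [174. 220.] [543. 100.]
nest 0.21 [ 51. 249.] [513. -92.]
spare_mid 0.96 [109. 180.] [480.  38.]
spare_mid 0.35 [131. 141.] [457.  84.]
```

View pics/w1.png

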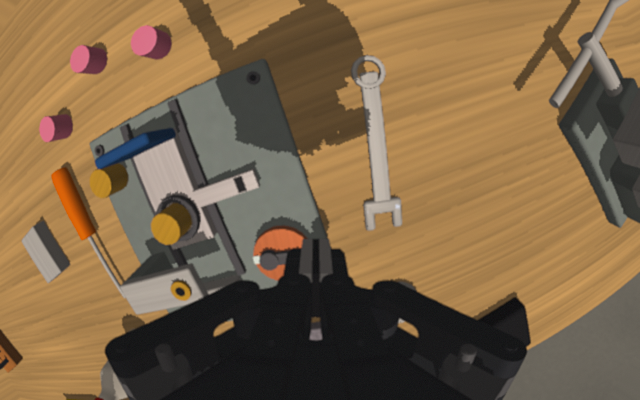

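The wrist view shows the fingers just behind the hidden handle: cam at (275,250), white mark at (257,260), nest at (175,222), spare blank at (108,180). The nest agrees with the fit to about 3 mm. I'll lower and start the arc.

Request:
{"fn": "move_arm", "kwargs": {"rows": [[[0,0,0,-40,0],[0,0,0,-70,0],[0,0,0,-97,0],[0,4,-1,-97,0],[0,10,-2,-97,0],[0,16,-4,-97,0],[0,22,-5,-97,0],[0,28,-6,-97,0],[0,33,-6,-97,0],[0,33,-6,-97,0]]]}}

```text
t: 3.2
tool_pos: [604.1, 222.3, 54.7]
eef_rot: [-0.585, 0.585, 0.397, -0.397]
ft_force: [0.9, -0.2, -0.1]
gripper_width: -0.1
```

Request:
{"fn": "move_arm", "kwargs": {"rows": [[[0,5,-1,0,0],[0,11,-2,0,-3],[0,17,-3,0,-9],[0,22,-4,0,-15],[0,27,-6,0,-20],[0,32,-8,0,-26],[0,37,-11,0,-32],[0,41,-14,0,-38],[0,41,-14,0,-38],[0,41,-14,0,-38]]]}}

```text
t: 4.2
tool_pos: [644.3, 209.4, 54.4]
eef_rot: [0.683, -0.682, -0.186, 0.185]
ft_force: [-0.1, 5.2, 0.4]
gripper_width: 0.2
```

```bash
python3 - <<'E'
from h import *
o=get_obs();print(o["tool_pos"],o["ft_force"])
P=W((35,70))
for c in("top","scene"):
    im=read_camera(c);x,y=((205,120) if c=="top" else (270,190));cv2.imwrite(f"pics/{c}1.png",cv2.resize(im[y:y+140,x:x+160],None,fx=2.5,fy=2.5,interpolation=2))
    for r in tip_of(c,"cam_handle")[:2]:
        h=ray(c,r["uv"],63)[:2]-P;print(c,r["p"],r["uv"],h.round(),np.hypot(*h),np.arctan2(h[1],h[0])-s[2])
cv2.imwrite("pics/c1.png",np.hstack([cv2.imread("pics/top1.png"),cv2.imread("pics/scene1.png")]))
E
```

```text
[644.2780819  209.42188669  54.37942287] [-0.13477206  5.17949375  0.3652588 ]
top 0.8 [231.4, 146.0] [48. 28.] 55.89583636758474 0.5943865664799564
scene 0.66 [346.7, 292.5] [43. 30.] 52.14326978559398 0.6714053853899042
```

View pics/c1.png

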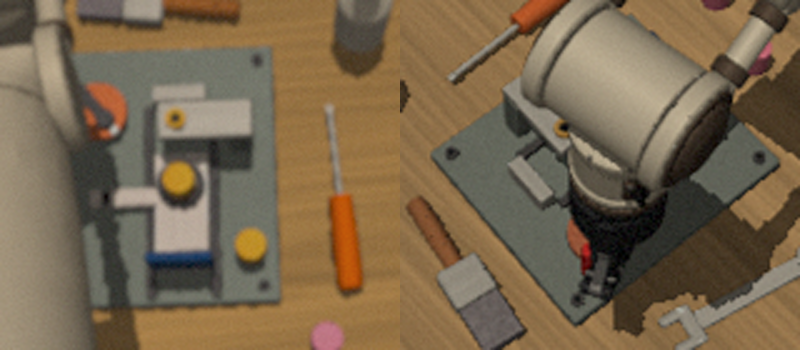

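The scene crop shows the fingers against the red handle, at an angle of about 0.6 as planned. The slide is still back. I'll continue to 0.

Request:
{"fn": "move_arm", "kwargs": {"rows": [[[0,4,-4,0,-5],[0,8,-8,0,-11],[0,11,-12,0,-17],[0,14,-17,0,-23],[0,16,-22,0,-29],[0,18,-27,0,-35],[0,18,-27,0,-35],[0,18,-27,0,-35],[0,20,-10,0,-35],[0,20,15,0,-35]]]}}

```text
t: 5.4
tool_pos: [663.9, 223.1, 54.0]
eef_rot: [-0.706, 0.707, -0.03, 0.029]
ft_force: [0.2, 0.0, -0.1]
gripper_width: -0.1
```

Request:
{"fn": "move_arm", "kwargs": {"rows": [[[0,0,0,50,0],[0,0,0,100,0],[0,0,20,130,8],[0,-40,20,130,16],[0,-80,20,130,24],[0,-120,20,130,32],[0,-160,10,130,40],[0,-200,-10,130,48],[0,-230,-40,130,56],[0,-254,-70,130,64]]]}}

```text
t: 6.4
tool_pos: [407.6, 153.4, 183.8]
eef_rot: [0.613, -0.613, -0.352, 0.353]
ft_force: [0.1, -1.4, 0.4]
gripper_width: 0.2
```

```bash
python3 - <<'E'
from h import *
o=get_obs();A=axes(o["eef_rot"]);print(o["tool_pos"],o["ft_force"],"push yaw",np.degrees(np.arctan2(-A[1,2],-A[0,2])))
P=W((35,70))
for c in("top","scene","wrist"):
    im=read_camera(c)
    if c!="wrist":
        x,y=((205,120) if c=="top" else (270,190));cv2.imwrite(f"pics/{c}2.png",cv2.resize(im[y:y+140,x:x+160],None,fx=2.5,fy=2.5,interpolation=2))
    for r in tip_of(c,"cam_handle")[:2]:
        h=ray(c,r["uv"],63)[:2]-P;print(c,r["p"],r["uv"],h.round(),np.hypot(*h),np.arctan2(h[1],h[0])-s[2])
    for r in tip_of(c,"push_face")[:2]: print(c,r["p"],r["uv"],ray(c,r["uv"],60).round())
cv2.imwrite("pics/c2.png",np.hstack([cv2.imread("pics/top2.png"),cv2.imread("pics/scene2.png")]))
E
```

```text
[407.59468685 153.42391935 183.80414483] [ 0.11985472 -1.41325622  0.39289955] push yaw -30.149071703384653
top 0.58 [243.6, 144.3] [50. -0.] 49.66478397845329 0.060156670313197706
top 0.9 [276.9, 226.2] [461. 103.  60.]
scene 0.72 [330.6, 284.7] [56. -7.] 56.4095832786221 -0.054480276756115595
scene 0.81 [377.6, 214.6] [464. 102.  60.]
wrist 0.59 [300.3, 263.0] [467. 104.  60.]
wrist 0.25 [483.9, 316.7] [655. 251.  60.]
```

View pics/c2.png

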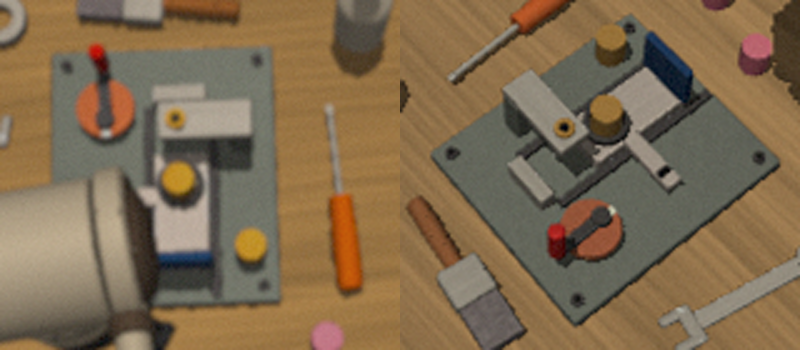

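The cam is at about 0 (−0.05 to 0.06 by both cameras), with the white mark facing the follower and the slide still back. Next I go behind the blue plate.

Request:
{"fn": "move_arm", "kwargs": {"rows": [[[0,8,-25,0,8],[0,16,-49,0,16],[0,16,-49,0,24],[0,16,-49,0,26],[0,16,-49,-40,26],[0,16,-49,-80,26],[0,16,-49,-110,26],[0,16,-49,-126,26],[0,16,-49,-126,26],[0,16,-49,-126,26]]]}}

```text
t: 7.85
tool_pos: [426.7, 104.6, 58.7]
eef_rot: [-0.52, 0.52, 0.479, -0.479]
ft_force: [0.5, 0.2, -0.8]
gripper_width: 0.1
```

Request:
{"fn": "move_arm", "kwargs": {"rows": [[[0,6,0,0,0],[0,12,-1,0,0],[0,18,-1,0,0],[0,24,-2,0,0],[0,30,-2,0,0],[0,35,-2,0,0],[0,40,-3,0,0],[0,45,-3,0,0],[0,50,-3,0,0],[0,50,-3,0,0]]]}}

```text
t: 8.85
tool_pos: [477.1, 101.3, 58.3]
eef_rot: [-0.52, 0.52, 0.48, -0.479]
ft_force: [-0.2, 0.6, 0.4]
gripper_width: 0.1
```

Request:
{"fn": "move_arm", "kwargs": {"rows": [[[0,3,0,0,0],[0,6,0,0,0],[0,9,-1,0,0],[0,12,-1,0,0],[0,14,-1,0,0],[0,16,-1,0,0],[0,18,-1,0,0],[0,20,-1,0,0],[0,20,-1,0,0],[0,20,-1,0,0]]]}}

```text
t: 9.85
tool_pos: [496.5, 100.3, 58.3]
eef_rot: [-0.52, 0.52, 0.479, -0.479]
ft_force: [-1.1, -0.4, -1.5]
gripper_width: 0.1
```

```bash
python3 - <<'E'
from h import *
o=get_obs();print(o["tool_pos"],o["ft_force"])
for c in("top","scene"):
    im=read_camera(c);x,y=((205,120) if c=="top" else (270,190));cv2.imwrite(f"pics/{c}3.png",cv2.resize(im[y:y+140,x:x+160],None,fx=2.5,fy=2.5,interpolation=2))
    for n,z in(("push_face",60),("nest",49),("blank_mid",49)):
        for r in tip_of(c,n)[:1]: print(c,n,r["p"],r["uv"],ray(c,r["uv"],z).round())
cv2.imwrite("pics/c3.png",np.hstack([cv2.imread("pics/top3.png"),cv2.imread("pics/scene3.png")]))
E
```

```text
[496.51125561 100.33212347  58.31726633] [-1.06604309 -0.3993439  -1.46723327]
top blank_mid 0.65 [333.8, 255.9] [383. -18.  49.]
scene push_face 0.89 [363.8, 226.2] [510. 103.  60.]
scene nest 0.82 [337.2, 247.9] [589.  98.  49.]
scene blank_mid 0.72 [450.7, 221.2] [346. 227.  49.]
```

View pics/c3.png

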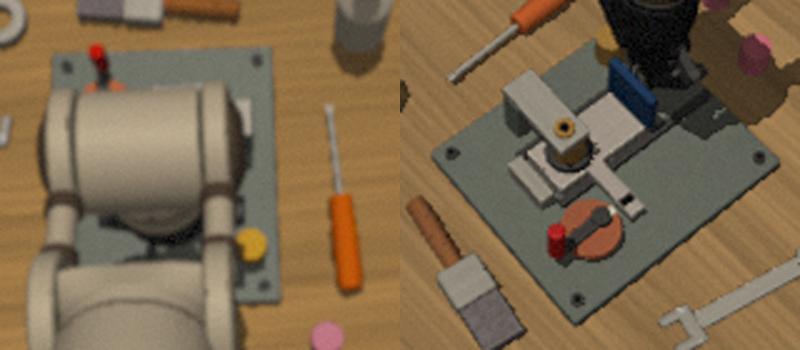

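The slide is nearly home, with the push face at about x=510 and the blank almost under the bush. I'll finish in small steps and watch the force.

Request:
{"fn": "move_arm", "kwargs": {"rows": [[[0,0.5,0,0,0],[0,1,0,0,0],[0,1.5,0,0,0],[0,2,0,0,0],[0,2.5,0,0,0],[0,3,0,0,0],[0,3,0,0,0],[0,3,0,0,0],[0,3,0,0,0],[0,3,0,0,0]]]}}

```text
t: 11.25
tool_pos: [499.2, 100.4, 58.3]
eef_rot: [-0.52, 0.52, 0.479, -0.479]
ft_force: [-2.3, -0.7, 1.0]
gripper_width: -0.1
```

Request:
{"fn": "move_arm", "kwargs": {"rows": [[[0,0.5,0,0,0],[0,1,0,0,0],[0,1.5,0,0,0],[0,2,0,0,0],[0,2.5,0,0,0],[0,3,0,0,0],[0,3,0,0,0],[0,3,0,0,0],[0,3,0,0,0],[0,3,0,0,0]]]}}

```text
t: 12.25
tool_pos: [502.2, 100.4, 58.2]
eef_rot: [-0.52, 0.52, 0.479, -0.479]
ft_force: [-2.9, -1.3, -1.0]
gripper_width: 0.1
```

Request:
{"fn": "move_arm", "kwargs": {"rows": [[[0,0.5,0,0,0],[0,1,0,0,0],[0,1.5,0,0,0],[0,2,0,0,0],[0,2.5,0,0,0],[0,3,0,0,0],[0,3,0,0,0],[0,3,0,0,0],[0,3,0,0,0],[0,3,0,0,0]]]}}

```text
t: 13.25
tool_pos: [502.3, 100.6, 58.0]
eef_rot: [0.521, -0.518, -0.478, 0.481]
ft_force: [-12.4, -1.9, 9.9]
gripper_width: -0.0
```

The tool stalled at x≈502.3 and the force rose to 12 N, which means the slide is on its stop. I'll back off and go clear.

Request:
{"fn": "move_arm", "kwargs": {"rows": [[[0,2,0,0,0],[0,-5,0,0,0],[0,-30,2,0,0],[0,-60,4,0,0],[0,-60,4,50,0],[0,-60,4,100,0],[0,-80,50,150,0],[0,-110,90,150,0],[0,-140,130,150,0],[0,-140,170,150,0]]]}}

```text
t: 14.25
tool_pos: [364.7, 268.5, 209.7]
eef_rot: [-0.52, 0.52, 0.481, -0.478]
ft_force: [1.9, -0.2, -0.1]
gripper_width: 0.3
```

```bash
python3 - <<'E'
from h import *
o=get_obs();print(o["tool_pos"],o["ft_force"]);P=W((35,70))
for c in("top","scene"):
    im=read_camera(c);x,y=((205,120) if c=="top" else (270,190));cv2.imwrite(f"pics/{c}4.png",cv2.resize(im[y:y+140,x:x+160],None,fx=2.5,fy=2.5,interpolation=2))
    for n,z in(("push_face",60),("nest",49),("cam_handle",63),("spare_mid",32)):
        for r in tip_of(c,n)[:1]:
            q=ray(c,r["uv"],z);print(c,n,r["p"],r["uv"],q.round(),(np.arctan2(*(q[:2]-P)[::-1])-s[2]).round(2) if n=="cam_handle" else "")
cv2.imwrite("pics/c4.png",np.hstack([cv2.imread("pics/top4.png"),cv2.imread("pics/scene4.png")]))
E
```

```text
[364.73615075 268.5305166  209.69694684] [ 1.93395018 -0.15651884 -0.0513988 ]
top push_face 0.75 [277.0, 204.4] [510.  99.  60.] 
top nest 0.78 [278.5, 168.0] [598.  90.  49.] 
top cam_handle 0.86 [245.2, 145.0] [657. 161.  63.] -0.02
top spare_mid 0.54 [305.3, 213.2] [489.  37.  32.] 
scene push_face 0.92 [361.9, 227.0] [514. 101.  60.] 
scene nest 0.79 [337.4, 251.9] [596. 106.  49.] 
scene cam_handle 0.89 [335.4, 285.9] [659. 168.  63.] 0.11
scene spare_mid 0.64 [353.8, 206.4] [477.  36.  32.]
```

View pics/c4.png

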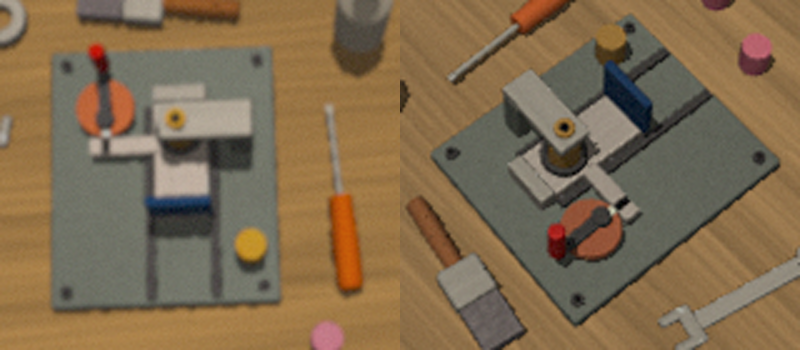

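The slide is against the stop, the blank stands under the bush in its nest, the handle points forward, the bystanders haven't moved and the arm is clear.

```bash
python3 -c "from station import *;print(sign_off())"
```

```text
the job is handed in; nothing more can be done
None
```

I pushed the red handle clockwise with the shut fingertips until the cam's low point faced the follower. I then pushed the slide forward by its blue plate to its end stop, backed away and handed the job in at about 14 s; it gives no verdict.

**Cam:** with the slide still back, the two cameras put it at 0.06 and −0.05 rad. At the end they read −0.02 and 0.11 rad, within the 0.4 allowed.

**Slide:** the tool stalled at x≈502 mm and the force rose from about 3 N to 12 N, so I took it as on the stop. In the last pictures the push face was at x≈510–514 mm. It started at about 460–464 mm, so that matches the 50 mm travel.

**Blank:** in the last pictures it looks seated in its nest under the bush. I did not measure it directly. The two cameras' nest readings differed from each other by 16 mm in y and from the fitted bush position by up to 12 mm, too loose to confirm the 5 mm limit. I relied on the stop contact and the pictures instead.

**Bystanders:** those in the last pictures (the spare blank, screwdriver, brush, and parts of the wrench and bottle) look unmoved. The block and most of the bearing ring were outside those crops, but the arm went nowhere near them. The tool stood clear at about 210 mm height.

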